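Stop the jewellery box rocking with a wedge

TASK

The wooden jewellery box on the wardrobe ledge rocks because the foot below its red-dotted corner is too short. Push the wooden door wedge along the ledge, thin end first, under that short foot just until the box sits level and no longer rocks, then press down on the red dot to test it, and finish while still pressing there: the box must stay level, standing on the wedge. Pick nothing up, leave the box in its place, and do not disturb the other things.

Things in the scene. Friction and masses are not known exactly. Their poses are not given: they have to be found in the camera images.
- jewel_box: Closed jewellery box, mid-brown wood, about 1 kg, 210 (x) x 240 (y) mm, top 66 mm above the ledge. Origin: under its centre at ledge level. Round feet, radius 14, 26 mm high, at x = +-85, y = +-100 mm. The aluminium foot at (-85, -100) is short; three black rubber feet carry the box level. About 1 N down on the red dot rocks it. It is loose and slides if pushed hard.
- short_foot (a point): Point on the ledge plane straight below the centre of the short foot, moving with the box; axes as the box. The foot's flat underside hangs a hidden 7 to 14 mm above this point while the box is level. The wedge starts on the box's -y side, its nose 40 to 80 mm from this foot, pointing roughly at it (up to 25 mm aside, 0.2 rad off).
- press_spot (a point): Centre of the red dot (20 mm wide) on the box's top, straight above the short foot, 66 mm above the ledge.
- wedge: Loose door wedge, pale wood, about 70 g, 120 (x) x 50 (y) mm. Origin: centre of its underside, flat on the ledge. Its +x end is the thin nose, 3 mm thick; the flat top rises evenly to 23 mm at the square upright back face at x = -60 mm. Centre of mass 15 mm behind the origin. It clears the box's wooden underside; only the short foot is low enough to meet it. Pushed hard, it lifts the corner.
- tin: Closed aluminium shoe polish tin, 80 mm across, 26 mm high, origin under its centre; a bystander beside the wedge.
- vase: Blue ceramic vase, 64 mm across, 105 mm high, origin under its centre; a bystander.
- watch_case: Grey plastic watch case, 85 x 85 x 57 mm, origin under its centre; a bystander.
- hair_tie_tray: Green silicone tray with hair ties, 100 (x) x 130 (y) x 18 mm, origin under its centre; a bystander.
- shoe_horn: Orange plastic shoe horn lying along its x, 190 mm long, up to 40 mm wide, about 10 mm high, origin under its middle; a bystander.
- shoe_brush: Shoe brush lying along its x, 160 x 50 x 36 mm, origin under its centre; a bystander.
Things that resemble listed ones, but are neither listed nor needed, are in the scene too. Leave any pink or turquoise look-alike of the wedge alone.

How it is judged:
By the outcome, as a careful person would: the job done as asked, in the order asked, and still so for the second after the job is handed in, while the arm keeps its last pose, push and grip.
It also fails if it takes over 51 s, if anything falls off the work surface, if the arm or the gripper's body presses on something with over 40 N, if the wrist force passes 120 N, or if a joint passes its speed limit or range.

ROBOT

A 6-joint arm with a two-finger parallel gripper is mounted at the origin on the work surface. World frame = base frame: x ahead of the robot, y to its left, z up, the work surface at z = 0. Lengths are in m, angles in degrees, forces in N, time in s.
With the tool pointing down it reaches from about 0.35 to 0.875 m from the base axis. Payload 4.2 kg.
Tool frame: the origin (TCP) lies between the finger pads; the fingertips stand 14 mm ahead of it and the grasp point (between the pads) lies 5 mm behind it (r.tcp_to_tips is the distance from the TCP to the fingertips, in m); y points along the fingers, x is the direction in which the jaws open and shut, and the axes are right-handed (so a half turn about y gives the same grasp; the last joint's range is limited). The gripper opens to 87 mm and grips with 3 to 60 N. Pads are 19 mm wide; open, the fingers measure 117 mm over their backs; the gripper's body (75 mm by 190 mm) begins 51 mm behind the grasp point.
Start: joints at [-52.334, 22.042, 0.453, 0, -68.411, -14.817], TCP at [0.243, -0.576, 0.237] pointing down, gripper open.
Joint ranges: [-179.83, 179.83], [-69.29, 118.12], [-61.27, 80.66], [-181.25, 117.63], [-171.15, -9.14], [-177.46, 177.46]. Speed limits (degrees/s): [159.86, 159.86, 180, 180, 180, 180].

INTERFACE

Orientations are given as a 3x3 rotation matrix whose columns are the frame's x, y, z axes.
In Python, from station import sense, optics, ticket, r gives the robot as it stands.
- The arm moves only by the tool carry_out, never from a script. Its argument "steps" is a list that holds one entry, the list of rows, each a list of 6 numbers: the shift along the world's x, y, z in cm, then the turn, a rotation vector about the world's x, y, z in rad. A call has 1 to 20 rows; each row is the pose to reach, as a shift and turn from the pose commanded when the call began; what a row does not reach only later rows make up. A row lasts 1/8 s, in which the tool goes at most 62.5 mm and 10.7 degrees, less where a joint would pass 70% of its speed; a pose out of reach is approached as far as the arm can. A call with a gripper value outside its range is refused whole. "fingers" is the closure in counts, from 0 (fully open) to 255 (shut), set as the call begins (left out, the last holds). The fingers move at their own pace and stop on an object; the grip force is fixed at half the most. Time passes only in rows, so rows that repeat a pose let the fingers close. It gives the time, the measured TCP pose, the force and the opening at its end, in the units of the state.
- sense(): the state, without advancing time (a new reading comes with each control period).
- optics.capture(name): name is "scene" or "top"; returns a dict with "image" (384x512x3 uint8, red, green, blue), "fov_y" (degrees; the focal length in pixels is half the picture's height over the tangent of half this angle, whatever the lens; pixels are square), "cx", "cy" (the principal point, pixels), "k1" (the pictures are not rectified: a ray, as slopes to the right and down, at radius r is drawn at 1 + k1 r^2 times it, then the intrinsics apply), "rvec" (rotation vector, rad) and "tvec" (3), from world to camera coordinates, as OpenCV has them. Camera axes: x right, y down, z forward; pixel columns grow to the right and rows downward; lengths in m; the calibration is good to about 2 mm. A picture is of the moment at which its call begins. There is no depth.
- ticket.finish_job(): hands the job in, once; it reports no verdict.
The state is a dict: "time_s": time; "joints": joint angles; "joint_velocities": joint speeds; "effort": joint torques, N m; "tcp_pos": TCP position; "ee_rot": TCP orientation; "wrist_force": force on the tool from outside, world axes, zero at the start; "moment": the same for the moment, N m; "gripper_width": opening from 0.0 (shut) to 1.0 (fully open).
Only numpy, scipy, OpenCV 4.12 (cv2) and the standard library are available. Lean on these libraries where they do the work, as an engineer would, in place of code of your own. Each camera call takes 0.05 s, during which the arm holds its last target.

## Working session

There is one attempt and no reset: what is moved stays moved. The work goes in short steps, Python scripts to look and compute and a tool call to move; the robot and the scene stay as the last step left them, time stands still between calls to the robot, and variables do not carry over. Pictures are saved under pics/ and viewed, and the job is handed in when it is done.

Besides the shell and the picture viewer there is one more tool, called after "Emit:" as a command line: name --argument value ..., lists and objects as JSON in quotes. carry_out: Moves the arm, as the interface text tells. Its arguments: {"type":"object","properties":{"steps":{"type":"array","items":{"type":"array","items":{"type":"array","items":{"type":"number"}}}},"fingers":{"type":"number"}},"required":["steps"]}

```bash
ls; mkdir -p pics; cat > h.py <<'E'
import numpy as np, cv2
from station import sense, optics, ticket, r
def cap(n):
    c=optics.capture(n); f=c["image"].shape[0]/2/np.tan(np.radians(c["fov_y"])/2)
    c["f"]=f; c["R"]=cv2.Rodrigues(np.array(c["rvec"],float))[0]; c["t"]=np.array(c["tvec"],float)
    c["C"]=-c["R"].T@c["t"]; return c
def ray(c,u,v):
    d=np.array([(u-c["cx"])/c["f"],(v-c["cy"])/c["f"]]); s=d.copy()
    for _ in range(30): s=d/(1+c["k1"]*(s@s))
    return c["R"].T@np.array([s[0],s[1],1.])
def onz(c,u,v,z):
    d=ray(c,u,v); return c["C"]+d*(z-c["C"][2])/d[2]
def proj(c,p):
    q=c["R"]@np.array(p,float)+c["t"]; s=q[:2]/q[2]; s=s*(1+c["k1"]*(s@s)); return s*c["f"]+[c["cx"],c["cy"]]
E
python3 - <<'E'
from h import *
for n in("scene","top"):
    c=cap(n); print(n,c["C"],c["R"][2],c["f"],c["k1"])
    cv2.imwrite(f"pics/{n}0.png",cv2.cvtColor(c["image"],cv2.COLOR_RGB2BGR)) 
    np.save(f"{n}0.npy",c,allow_pickle=True)
print(sense())
E
```

```text
pics
scene [ 1.66425898 -0.0691712   0.9118868 ] [-0.79081422  0.08049682 -0.60673976] 424.9484450315272 -0.010754153150513293
top [0.36947079 0.03788723 1.37866588] [ 1.64387114e-01  1.43683612e-04 -9.86395892e-01] 366.149710904057 -0.10754808606166673
{'time_s': 0.1, 'joints': array([-5.23333974e+01,  2.20859230e+01,  3.86786067e-01, -2.33532749e-02,
       -6.84135682e+01, -1.48168426e+01]), 'joint_velocities': array([ 0.01830863, -0.04748271,  0.2580776 ,  0.0155059 , -0.07228633,
        0.00575443]), 'effort': array([-4.34133717e-04, -3.91689527e+01,  1.87934107e+01,  4.23195586e+00,
        1.34712708e-02, -8.13268070e-05]), 'tcp_pos': array([ 0.24250076, -0.57546649,  0.23557301]), 'ee_rot': array([[-3.88176620e-01, -9.01982063e-04, -9.21584558e-01],
       [ 9.21582833e-01,  1.78867069e-03, -3.88177644e-01],
       [ 1.99854056e-03, -9.99997994e-01,  1.36931044e-04]]), 'wrist_force': array([ 1.10879625, -0.2477064 ,  0.10485032]), 'moment': array([ 0.02036932,  0.01495056, -0.02418699]), 'gripper_width': 0.9948443880495195}
```

View pics/scene0.png

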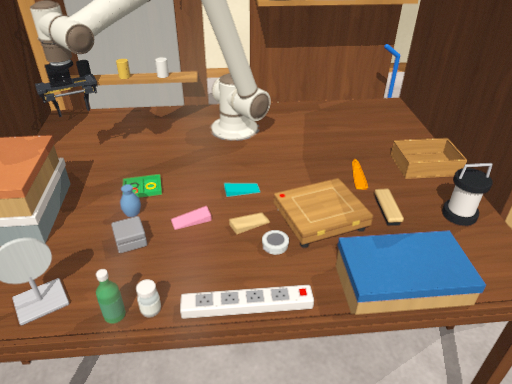

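View pics/top0.png

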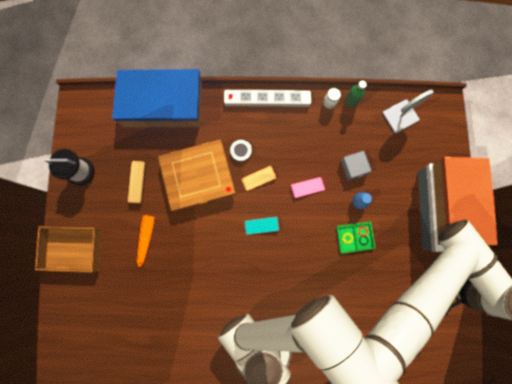

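```bash
python3 - <<'E'
from h import *
t=np.load("top0.npy",allow_pickle=True).item(); s=np.load("scene0.npy",allow_pickle=True).item()
a=cv2.cvtColor(t["image"][125:245,150:340],cv2.COLOR_RGB2BGR); b=cv2.cvtColor(s["image"][170:265,160:380],cv2.COLOR_RGB2BGR)
A=cv2.resize(a,None,fx=3.5,fy=3.5,interpolation=cv2.INTER_CUBIC)
B=cv2.resize(b,None,fx=3.5,fy=3.5,interpolation=cv2.INTER_CUBIC)
cv2.imwrite("pics/ct.png",A);cv2.imwrite("pics/cs.png",B)
for n,c in(("top",t),("scene",s)):
    h=cv2.cvtColor(c["image"],cv2.COLOR_RGB2HSV)
    red=((h[...,0]<6)|(h[...,0]>174))&(h[...,1]>180)&(h[...,2]>120)
    k,l,st,ce=cv2.connectedComponentsWithStats(red.astype(np.uint8))
    for i in range(1,k):
        if 5<st[i,4]<300: print(n,"red",ce[i],st[i,4],onz(c,*ce[i],0.066))
    print(h[178,259] if n=="top" else h[223,249], h[190,275]if n=="top" else 0)
E
```

```text
top red [230.  96.] 7 [0.94593308 0.1255667  0.066     ]
top red [228.125 188.875] 8 [0.5860184  0.12539712 0.066     ]
[ 22 133 249] [ 10 187 128]
scene red [281.8 195. ] 10 [0.58436924 0.12505078 0.066     ]
scene red [302.33333333 291.5       ] 36 [0.98192768 0.11925889 0.066     ]
[ 20 103 250] 0
```

View pics/ct.png

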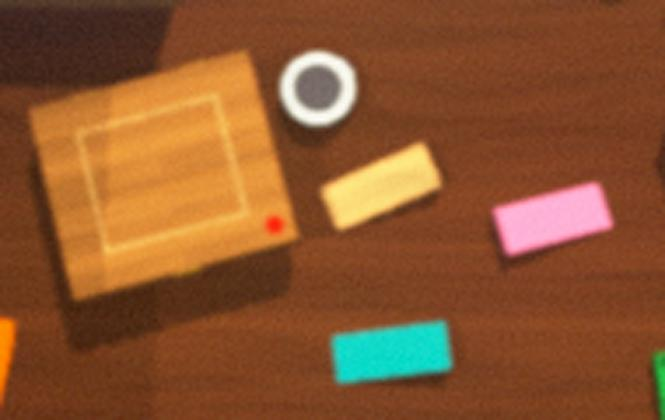

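View pics/cs.png

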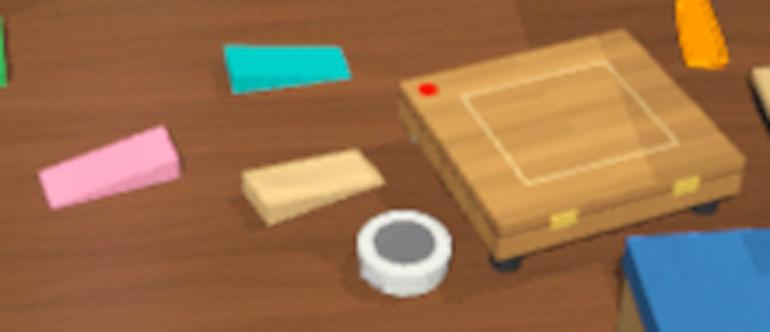

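The top view shows three wedge shapes. The pale one at (259,178) has its thin end towards the box beside the tin, so it fits. The pink (308,188) and turquoise (262,226) ones are look-alikes. The red dot is at top (228,189), and the two views agree within 2 mm. Next I'll measure the box axes and the wedge.

```bash
python3 - <<'E'
from h import *
t=np.load("top0.npy",allow_pickle=True).item(); s=np.load("scene0.npy",allow_pickle=True).item()
C={"top":t,"scene":s}
for n,c in C.items():
    h=cv2.cvtColor(c["image"],cv2.COLOR_RGB2HSV)
    for nm,m,seed in(("wedge",(h[...,0]>13)&(h[...,0]<30)&(h[...,1]<175)&(h[...,2]>150),(259,178) if n=="top" else (249,223)),
      ("box",(h[...,0]>8)&(h[...,0]<24)&(h[...,2]>140)&(h[...,1]>110),(180,170) if n=="top" else (340,215))):
        m=cv2.morphologyEx(m.astype(np.uint8),cv2.MORPH_CLOSE,np.ones((3,3))) if nm=="box" else m.astype(np.uint8)
        k,l,st,ce=cv2.connectedComponentsWithStats(m)
        i=l[seed[1],seed[0]]; print(n,nm,i,st[i])
        cs,_=cv2.findContours((l==i).astype(np.uint8),cv2.RETR_EXTERNAL,cv2.CHAIN_APPROX_NONE)
        ct=max(cs,key=len)
        ap=cv2.approxPolyDP(ct,2.5,True)[:,0]
        for p in ap: print("  ",p,onz(c,*p,0)[:2].round(4),onz(c,*p,.023)[:2].round(4),onz(c,*p,.066)[:2].round(4))
        if n=="top":
            z=.066 if nm=="box" else .013
            P=np.array([onz(c,*p[0],z)[:2] for p in ct],np.float32)*1000
            rr=cv2.minAreaRect(P); print("  rect",rr,cv2.boxPoints(rr))
E
```

```text
top wedge 119 [242 165  34  26 490]
   [271 166] [ 0.6877 -0.034 ] [ 0.6824 -0.0328] [ 0.6725 -0.0305]
   [244 176] [0.6475 0.0698] [0.6429 0.0692] [0.6342 0.0682]
   [245 189] [0.5969 0.0654] [0.5931 0.0649] [0.5861 0.064 ]
   [275 178] [ 0.6406 -0.0493] [ 0.6361 -0.0478] [ 0.6277 -0.0451]
  rect ((638.625732421875, 15.235679626464844), (57.07786178588867, 128.49581909179688), 24.376819610595703) [[586.11365   61.97689 ]
 [639.14844  -55.063614]
 [691.1378   -31.505531]
 [638.103     85.53497 ]]
top box 29 [ 158  139   78   71 3780]
   [220 139] [0.7946 0.1655] [0.7875 0.1634] [0.7742 0.1594]
   [158 157] [0.7208 0.4065] [0.7149 0.4004] [0.704  0.3889]
   [171 209] [0.5176 0.346 ] [0.5151 0.3409] [0.5105 0.3313]
   [235 192] [0.585  0.1033] [0.5814 0.1023] [0.5747 0.1002]
  rect ((640.8889770507812, 244.32965087890625), (219.30860900878906, 246.23974609375), 16.617822647094727) [[500.60388 330.9476 ]
 [571.02515  94.9924 ]
 [781.1741  157.7117 ]
 [710.7528  393.6669 ]]
scene wedge 60 [229 212  41  23 558]
   [269 221] [0.6332 0.0788] [0.6592 0.0751] [0.7078 0.0681]
   [262 212] [0.5
[... 6648 characters left out ...]
6 245] [ 0.7257 -0.1252] [ 0.7494 -0.1238] [ 0.7937 -0.1212]
   [203 239] [ 0.6986 -0.1344] [ 0.7229 -0.1327] [ 0.7684 -0.1297]
   [227 233] [ 0.6781 -0.0594] [ 0.7029 -0.0597] [ 0.7494 -0.0602]
   [224 225] [ 0.6396 -0.0674] [ 0.6654 -0.0675] [ 0.7138 -0.0676]
   [229 225] [ 0.641  -0.0515] [ 0.6668 -0.0519] [ 0.7151 -0.0527]
   [237 234] [ 0.6854 -0.0285] [ 0.7101 -0.0295] [ 0.7563 -0.0314]
   [268 223] [0.6426 0.0744] [0.6684 0.0708] [0.7166 0.064 ]
   [263 212] [0.5863 0.0644] [0.6135 0.061 ] [0.6643 0.0547]
   [276 208] [0.5694 0.1103] [0.597  0.1058] [0.6486 0.0974]
   [302 243] [0.7435 0.1672] [0.7667 0.1612] [0.8101 0.1501]
   [369 225] [0.6815 0.3975] [0.7063 0.3857] [0.7526 0.3637]
```

The top view gives, at ledge height:
- **Wedge:** nose about (0.621, 0.070), back about (0.662, -0.043), yaw about 111°. Its length is 119 mm and width 49 mm, which matches the given size.
- **Box:** yaw about 16.3°, short foot at (0.585, 0.125).

The line from back to foot is at about 114.6°. I'll move behind the back face with the jaws across it.

Emit:
carry_out --steps '[[[43.1, 50.6, 0, 0, 0, 1.6], [43.1, 50.6, 0, 0, 0, 1.6], [43.1, 50.6, 0, 0, 0, 1.6], [43.1, 50.6, 0, 0, 0, 1.6], [43.1, 50.6, 0, 0, 0, 1.6], [43.1, 50.6, 0, 0, 0, 1.6], [43.1, 50.6, 0, 0, 0, 1.6], [43.1, 50.6, 0, 0, 0, 1.6], [43.1, 50.6, 0, 0, 0, 1.6], [43.1, 50.6, 0, 0, 0, 1.6], [43.1, 50.6, 0, 0, 0, 1.6], [43.1, 50.6, 0, 0, 0, 1.6], [43.1, 50.6, 0, 0, 0, 1.6], [43.1, 50.6, 0, 0, 0, 1.6], [43.1, 50.6, 0, 0, 0, 1.6], [43.1, 50.6, 0, 0, 0, 1.6]]]' --fingers 220

```text
time_s: 2.1
tcp_pos: [0.6734, -0.0706, 0.2369]
ee_rot: [[-0.91, 0.0, 0.414], [-0.414, 0.0, -0.91], [-0.0, -1.0, 0.0]]
wrist_force: [-0.2, -0.5, -0.6]
gripper_width: 0.136
```

Emit:
carry_out --steps '[[[0, 0, -6, 0, 0, 0], [0, 0, -12, 0, 0, 0], [0, 0, -17, 0, 0, 0], [0, 0, -20, 0, 0, 0], [0, 0, -21.5, 0, 0, 0], [0, 0, -21.8, 0, 0, 0], [0, 0, -21.8, 0, 0, 0]]]'

```text
time_s: 2.98
tcp_pos: [0.6747, -0.0699, 0.02]
ee_rot: [[-0.91, 0.003, 0.415], [-0.415, 0.0, -0.91], [-0.002, -1.0, 0.001]]
wrist_force: [-0.1, 0.5, 0.3]
gripper_width: 0.135
```

```bash
cat > look.py <<'E'
from h import *
import sys
tag=sys.argv[1]
t=cap("top"); s=cap("scene")
A=cv2.resize(t["image"][130:230,170:300],None,fx=6,fy=6,interpolation=cv2.INTER_CUBIC)
B=cv2.resize(s["image"][165:265,200:330],None,fx=6,fy=6,interpolation=cv2.INTER_CUBIC)
for n,i in(("t",A),("s",B)): cv2.imwrite(f"pics/{tag}{n}.png",cv2.cvtColor(i,cv2.COLOR_RGB2BGR))
for n,c in(("top",t),("scene",s)):
    U=cv2.resize(c["image"],None,fx=4,fy=4,interpolation=cv2.INTER_CUBIC); h=cv2.cvtColor(U,cv2.COLOR_RGB2HSV)
    red=((h[...,0]<6)|(h[...,0]>174))&(h[...,1]>170)&(h[...,2]>120)
    k,l,st,ce=cv2.connectedComponentsWithStats(red.astype(np.uint8))
    for i in range(1,k):
        p=(ce[i]+.5)/4-.5
        if st[i,4]>50:
            q=onz(c,*p,.066)
            if abs(q[0]-.585)<.03: print(n,"dot",q[:2].round(4))
    m=((h[...,0]>13)&(h[...,0]<30)&(h[...,1]<165)&(h[...,2]>165)).astype(np.uint8)
    m=cv2.morphologyEx(m,cv2.MORPH_OPEN,np.ones((5,5)))
    k,l,st,ce=cv2.connectedComponentsWithStats(m)
    for i in range(1,k):
        q=onz(c,*((ce[i]+.5)/4-.5),.01)
        if st[i,4]>800 and .5<q[0]<.75 and -.1<q[1]<.14:
            ct=max(cv2.findContours((l==i).astype(np.uint8),0,cv2.CHAIN_APPROX_NONE)[0],key=len)
            for p in cv2.approxPolyDP(ct,8,True)[:,0]:
                p=(p+.5)/4-.5; print(n,p.round(1),"z0",onz(c,*p,0)[:2].round(4),"z23",onz(c,*p,.023)[:2].round(4))
st=sense(); print(st["tcp_pos"],st["wrist_force"],st["time_s"])
E
python3 look.py a
```

```text
scene dot [0.5847 0.1249]
scene [268.9 220.9] z0 [0.6326 0.0785] z23 [0.6586 0.0748]
scene [261.4 212.4] z0 [0.5878 0.0588] z23 [0.6149 0.0555]
scene [247.9 215.1] z0 [0.5978 0.0128] z23 [0.6247 0.0108]
scene [248.4 225.1] z0 [0.6472 0.0104] z23 [0.6728 0.0084]
scene [257.9 226.1] z0 [0.6547 0.0403] z23 [0.6801 0.0376]
[ 0.67481682 -0.06985026  0.02035493] [-0.55863605  0.71547825  0.79203186] 3.075
```

View pics/at.png

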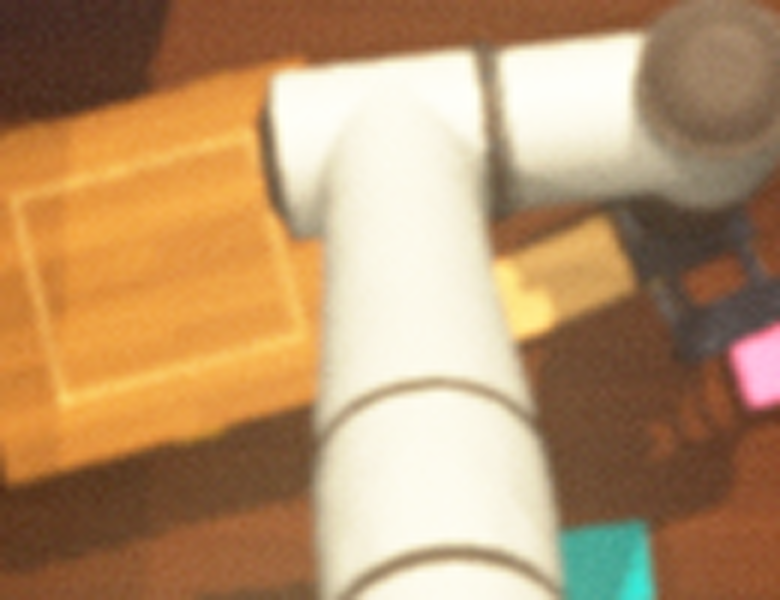

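View pics/as.png

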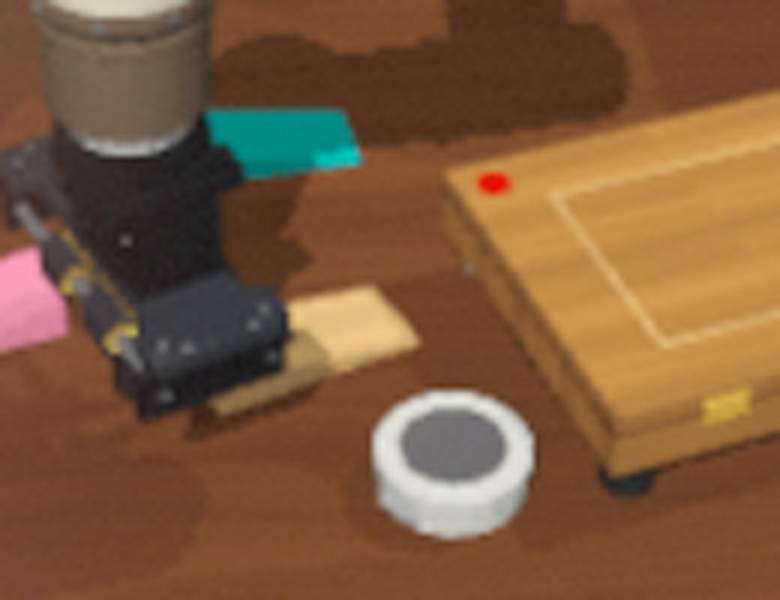

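```bash
python3 - <<'E'
from h import *
for n in("top","scene"):
    c=np.load(f"{n}0.npy",allow_pickle=True).item()
    U=cv2.resize(c["image"],None,fx=6,fy=6,interpolation=cv2.INTER_CUBIC).astype(float)
    V=U[...,1]/6*6  # green: wedge bright, wood table dark
    p0=np.array([259,178] if n=="top" else [249,223])
    m=(V>125 if n=="top" else V>130).astype(np.uint8)
    k,l,st,ce=cv2.connectedComponentsWithStats(m)
    i=l[int(p0[1]*6),int(p0[0]*6)]; print(n,st[i]/6)
    ct=max(cv2.findContours((l==i).astype(np.uint8),0,cv2.CHAIN_APPROX_NONE)[0],key=len)
    P=np.array([onz(c,*((q[0]+.5)/6-.5),0)[:2] for q in ct],np.float32)
    rr=cv2.minAreaRect(P*1000); B=cv2.boxPoints(rr)/1000
    print(rr)
    # fit a line per side
    L=[]
    for j in range(4):
        a,b=B[j],B[(j+1)%4]; e=(b-a)/np.linalg.norm(b-a); nn=np.array([-e[1],e[0]]); le=np.linalg.norm(b-a)
        q=[p for p in P if abs((p-a)@nn)<.012 and .2*le<(p-a)@e<.8*le]
        v=cv2.fitLine(np.array(q),cv2.DIST_HUBER,0,1e-4,1e-4).ravel(); L.append(v)
        print("side",((a+b)/2).round(4),len(q),"pt",v[2:].round(4),"ang",np.degrees(np.arctan2(v[1],v[0])).round(1))
    for j in range(4):
        a,b=L[j],L[(j+1)%4]; x=np.linalg.solve(np.array([[a[0],-b[0]],[a[1],-b[1]]]),b[2:]-a[2:])
        q=a[2:]+x[0]*a[:2]; px=proj(c,[*q,0]); print("corner z0",q.round(4),"z3",onz(c,*px,.003)[:2].round(4),"z23",onz(c,*px,.023)[:2].round(4))
E
```

```text
top [ 241.83333333  165.83333333   34.           24.66666667 2755.16666667]
((641.1668701171875, 14.506744384765625), (56.035072326660156, 128.32379150390625), 24.932048797607422)
side [0.6158 0.0027] 110 pt [ 0.6223 -0.0094] ang -65.4
side [ 0.6682 -0.0437] 47 pt [ 0.6677 -0.043 ] ang 23.8
side [0.6666 0.0263] 109 pt [0.6659 0.026 ] ang -65.3
side [0.6141 0.0727] 48 pt [0.6143 0.0718] ang 23.4
corner z0 [ 0.6427 -0.0541] z3 [ 0.6421 -0.0539] z23 [ 0.6382 -0.0525]
corner z0 [ 0.6926 -0.0321] z3 [ 0.6919 -0.0319] z23 [ 0.6872 -0.0309]
corner z0 [0.6397 0.0828] z3 [0.6391 0.0827] z23 [0.6352 0.082 ]
corner z0 [0.5899 0.0612] z3 [0.5894 0.0612] z23 [0.5862 0.0608]
scene [ 229.16666667  212.66666667   40.5          21.66666667 3079.66666667]
((625.8003540039062, 10.996421813964844), (77.24785614013672, 123.66584014892578), 22.769620895385742)
side [ 0.5902 -0.004 ] 99 pt [ 0.6004 -0.0097] ang -77.5
side [ 0.6497 -0.046 ] 55 pt [ 0.6533 -0.0434] ang 22.6
side [0.6614 0.0259] 122 pt [0.6602 0.0253] ang -66.4
side [0.6019 0.068 ] 62 pt [0.6025 0.0666] ang 27.6
corner z0 [ 0.6117 -0.0608] z3 [ 0.6152 -0.0608] z23 [ 0.6382 -0.061 ]
corner z0 [ 0.6846 -0.0304] z3 [ 0.6878 -0.0305] z23 [ 0.7093 -0.0314]
corner z0 [0.6348 0.0835] z3 [0.6382 0.083 ] z23 [0.6608 0.0797]
corner z0 [0.5855 0.0577] z3 [0.589  0.0573] z23 [0.6127 0.0545]
```

The line fits put the wedge yaw at about 114°, with its nose at (0.614, 0.070). It already points at the foot to within about 4 mm, and the pusher yaw of 114.6° matches. I'll push 75 mm along (-0.418, 0.909), which is well short of contact height.

Emit:
carry_out --steps '[[[-0.21, 0.45, 0, 0, 0, 0], [-0.42, 0.91, 0, 0, 0, 0], [-0.63, 1.36, 0, 0, 0, 0], [-0.84, 1.82, 0, 0, 0, 0], [-1.05, 2.27, 0, 0, 0, 0], [-1.25, 2.73, 0, 0, 0, 0], [-1.46, 3.18, 0, 0, 0, 0], [-1.67, 3.64, 0, 0, 0, 0], [-1.88, 4.09, 0, 0, 0, 0], [-2.09, 4.55, 0, 0, 0, 0], [-2.3, 5.0, 0, 0, 0, 0], [-2.51, 5.45, 0, 0, 0, 0], [-2.72, 5.91, 0, 0, 0, 0], [-2.93, 6.36, 0, 0, 0, 0], [-3.14, 6.82, 0, 0, 0, 0], [-3.14, 6.82, 0, 0, 0, 0]]]'

```text
time_s: 5.08
tcp_pos: [0.642, -0.0012, 0.0184]
ee_rot: [[-0.91, -0.0, 0.415], [-0.415, 0.0, -0.91], [0.0, -1.0, -0.0]]
wrist_force: [0.4, -0.3, -0.0]
gripper_width: 0.136
```

```bash
python3 look.py b
```

```text
scene dot [0.5848 0.1249]
scene [270.4 207.6] z0 [0.5657 0.0917] z23 [0.5934 0.0876]
scene [274.6 217.6] z0 [0.6182 0.0992] z23 [0.6446 0.095 ]
scene [281.9 216.1] z0 [0.6129 0.124 ] z23 [0.6394 0.1191]
scene [276.1 207.1] z0 [0.5648 0.1114] z23 [0.5925 0.1068]
[ 0.64209562 -0.00157576  0.01837456] [-0.08421844  0.59308321 -0.46081229] 5.175
```

View pics/bs.png

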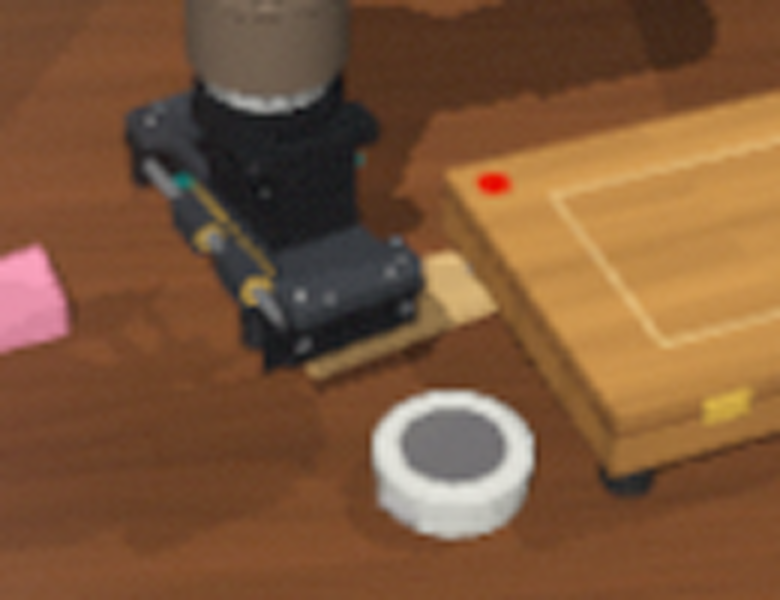

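View pics/bt.png

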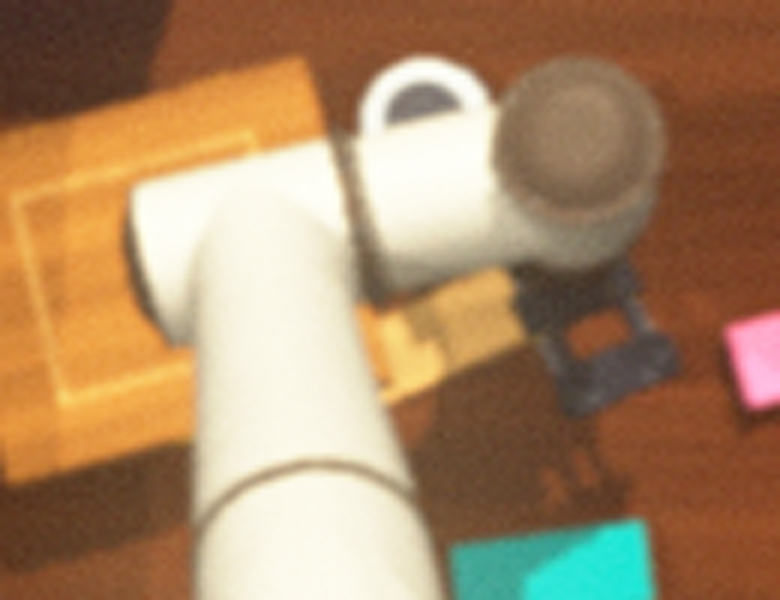

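The nose is now just under the box edge, and the red dot and box have not moved. I'll advance 15 mm more, then take small force-checked steps.

Emit:
carry_out --steps '[[[-0.16, 0.35, 0, 0, 0, 0], [-0.32, 0.7, 0, 0, 0, 0], [-0.47, 1.05, 0, 0, 0, 0], [-0.62, 1.36, 0, 0, 0, 0]]]'

```text
time_s: 5.68
tcp_pos: [0.6359, 0.0122, 0.0185]
ee_rot: [[-0.91, -0.0, 0.415], [-0.415, -0.0, -0.91], [0.0, -1.0, -0.0]]
wrist_force: [0.3, -1.6, -0.8]
gripper_width: 0.14
```

```bash
cat > f.py <<'E'
from h import *
d=np.array([-.415,.91,0]); F=[]
for _ in range(4):
    c=cap("scene"); s=sense(); F.append(s["wrist_force"])
F=np.array(F); print("along push (neg=resist)",(F@d).round(2),"mean",(F@d).mean().round(2),"z",F[:,2].mean().round(2),"eff",s["effort"].round(2))
foot=np.array([.585,.125]); print("t",s["time_s"],"tcp",s["tcp_pos"].round(4),"to foot",((foot-s["tcp_pos"][:2])@d[:2]).round(4))
U=cv2.resize(c["image"][150:240,255:385],None,fx=6,fy=6,interpolation=cv2.INTER_CUBIC)
cv2.imwrite("pics/last.png",cv2.cvtColor(U,cv2.COLOR_RGB2BGR))
h=cv2.cvtColor(cv2.resize(c["image"][180:210,265:300],None,fx=8,fy=8,interpolation=cv2.INTER_CUBIC),cv2.COLOR_RGB2HSV)
red=((h[...,0]<6)|(h[...,0]>174))&(h[...,1]>170)&(h[...,2]>120)
m=cv2.moments(red.astype(np.uint8)); print("dot px",round(m["m10"]/m["m00"]/8+265,2),round(m["m01"]/m["m00"]/8+180,2))
E
python3 f.py
```

```text
along push (neg=resist) [ 0.08 -0.59  0.66  1.25] mean 0.35 z 0.42 eff [  0.08 -45.21  13.73   3.07   0.05  -0.  ]
t 5.875 tcp [0.6361 0.012  0.0186] to foot 0.124
dot px 282.18 195.45
```

Emit:
carry_out --steps '[[[-0.08, 0.18, 0, 0, 0, 0], [-0.17, 0.36, 0, 0, 0, 0], [-0.25, 0.55, 0, 0, 0, 0], [-0.25, 0.55, 0, 0, 0, 0]]]'

```text
time_s: 6.38
tcp_pos: [0.6335, 0.0175, 0.0186]
ee_rot: [[-0.91, -0.0, 0.415], [-0.415, 0.0, -0.91], [0.0, -1.0, -0.0]]
wrist_force: [-0.7, 0.4, 0.1]
gripper_width: 0.139
```

```bash
python3 f.py
```

```text
along push (neg=resist) [ 0.5  -0.81  0.46 -0.49] mean -0.09 z -0.33 eff [ 2.000e-02 -4.505e+01  1.372e+01  3.070e+00  5.000e-02  0.000e+00]
t 6.575 tcp [0.6336 0.0174 0.0185] to foot 0.1181
dot px 282.21 195.51
```

Emit:
carry_out --steps '[[[-0.06, 0.14, 0, 0, 0, 0], [-0.12, 0.27, 0, 0, 0, 0], [-0.12, 0.27, 0, 0, 0, 0]]]'

```text
time_s: 6.95
tcp_pos: [0.6323, 0.0202, 0.0185]
ee_rot: [[-0.91, -0.0, 0.415], [-0.415, 0.0, -0.91], [0.0, -1.0, -0.0]]
wrist_force: [0.5, -0.6, 0.1]
gripper_width: 0.138
```

```bash
python3 f.py
```

```text
along push (neg=resist) [-0.51 -1.48  0.44  0.23] mean -0.33 z 0.6 eff [ 1.000e-02 -4.494e+01  1.369e+01  3.070e+00  5.000e-02 -0.000e+00]
t 7.15 tcp [0.6324 0.0201 0.0185] to foot 0.1151
dot px 282.24 195.51
```

Emit:
carry_out --steps '[[[-0.06, 0.14, 0, 0, 0, 0], [-0.12, 0.27, 0, 0, 0, 0], [-0.12, 0.27, 0, 0, 0, 0]]]'

```text
time_s: 7.52
tcp_pos: [0.6312, 0.0229, 0.0186]
ee_rot: [[-0.91, -0.0, 0.415], [-0.415, 0.0, -0.91], [0.0, -1.0, -0.0]]
wrist_force: [0.0, 0.4, 0.4]
gripper_width: 0.137
```

```bash
python3 f.py
```

```text
along push (neg=resist) [-0.23  0.83 -0.06 -0.36] mean 0.04 z 0.06 eff [ 1.000e-02 -4.486e+01  1.367e+01  3.060e+00  5.000e-02 -0.000e+00]
t 7.725 tcp [0.6312 0.0228 0.0185] to foot 0.1122
dot px 282.21 195.54
```

Emit:
carry_out --steps '[[[-0.06, 0.14, 0, 0, 0, 0], [-0.12, 0.27, 0, 0, 0, 0], [-0.12, 0.27, 0, 0, 0, 0]]]'

```text
time_s: 8.1
tcp_pos: [0.6299, 0.0256, 0.0186]
ee_rot: [[-0.91, -0.0, 0.415], [-0.415, 0.0, -0.91], [0.0, -1.0, -0.0]]
wrist_force: [-1.1, -0.4, 0.7]
gripper_width: 0.14
```

```bash
python3 f.py
```

```text
along push (neg=resist) [ 0.04  0.05 -1.19  0.7 ] mean -0.1 z -0.34 eff [ 1.000e-02 -4.478e+01  1.364e+01  3.060e+00  5.000e-02 -0.000e+00]
t 8.3 tcp [0.63   0.0255 0.0186] to foot 0.1092
dot px 282.22 195.53
```

Emit:
carry_out --steps '[[[-0.06, 0.14, 0, 0, 0, 0], [-0.12, 0.27, 0, 0, 0, 0], [-0.12, 0.27, 0, 0, 0, 0]]]'

```text
time_s: 8.68
tcp_pos: [0.6287, 0.0283, 0.0185]
ee_rot: [[-0.91, -0.0, 0.415], [-0.415, 0.0, -0.91], [0.0, -1.0, -0.0]]
wrist_force: [0.4, 0.0, -0.0]
gripper_width: 0.133
```

```bash
python3 f.py
```

```text
along push (neg=resist) [ 0.75  0.34 -0.61 -0.29] mean 0.05 z -0.38 eff [ 1.000e-02 -4.469e+01  1.362e+01  3.050e+00  5.000e-02 -0.000e+00]
t 8.875 tcp [0.6288 0.0282 0.0185] to foot 0.1062
dot px 282.2 195.55
```

View pics/last.png

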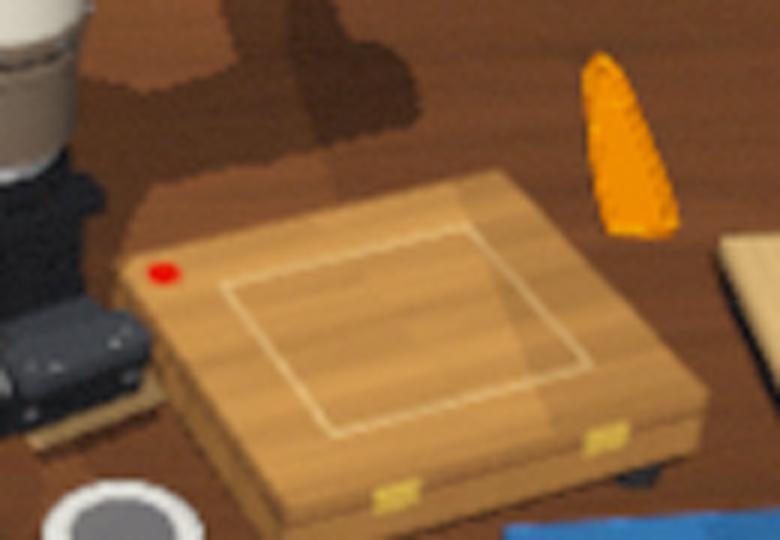

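The box is undisturbed and there is no contact yet. I'll keep going.

Emit:
carry_out --steps '[[[-0.06, 0.14, 0, 0, 0, 0], [-0.12, 0.27, 0, 0, 0, 0], [-0.12, 0.27, 0, 0, 0, 0]]]'

```text
time_s: 9.25
tcp_pos: [0.6276, 0.031, 0.0186]
ee_rot: [[-0.91, -0.0, 0.415], [-0.415, 0.0, -0.91], [0.0, -1.0, -0.0]]
wrist_force: [-0.2, 0.3, -0.1]
gripper_width: 0.136
```

```bash
python3 f.py
```

```text
along push (neg=resist) [0.31 0.37 0.97 0.95] mean 0.65 z 0.19 eff [ 1.000e-02 -4.461e+01  1.360e+01  3.050e+00  5.000e-02 -0.000e+00]
t 9.45 tcp [0.6276 0.0309 0.0186] to foot 0.1033
dot px 282.2 195.52
```

Emit:
carry_out --steps '[[[-0.06, 0.14, 0, 0, 0, 0], [-0.12, 0.27, 0, 0, 0, 0], [-0.12, 0.27, 0, 0, 0, 0]]]'

```text
time_s: 9.82
tcp_pos: [0.6264, 0.0337, 0.0186]
ee_rot: [[-0.91, -0.0, 0.415], [-0.415, 0.0, -0.91], [-0.0, -1.0, -0.0]]
wrist_force: [0.2, 0.7, -0.1]
gripper_width: 0.132
```

```bash
python3 f.py
```

```text
along push (neg=resist) [-0.    0.41 -0.56  0.  ] mean -0.04 z 0.25 eff [ 1.000e-02 -4.453e+01  1.357e+01  3.040e+00  4.000e-02 -0.000e+00]
t 10.025 tcp [0.6264 0.0336 0.0186] to foot 0.1003
dot px 282.22 195.52
```

Emit:
carry_out --steps '[[[-0.06, 0.14, 0, 0, 0, 0], [-0.12, 0.27, 0, 0, 0, 0], [-0.12, 0.27, 0, 0, 0, 0]]]'

```text
time_s: 10.4
tcp_pos: [0.6253, 0.036, 0.0186]
ee_rot: [[-0.91, 0.0, 0.415], [-0.415, -0.0, -0.91], [-0.0, -1.0, 0.0]]
wrist_force: [0.7, -2.3, 0.2]
gripper_width: 0.136
```

```bash
python3 f.py
```

```text
along push (neg=resist) [-2.62 -1.51 -3.75 -3.42] mean -2.82 z -0.57 eff [  2.04 -44.7   13.49   2.37  -0.05  -0.  ]
t 10.6 tcp [0.6253 0.036  0.0186] to foot 0.0977
dot px 282.33 195.42
```

Contact: resistance is about 3 N, with at most 0.3 mm of box motion. That puts the foot height at about 10.7 mm, inside the 7 to 14 mm range. I'll back off, rise and check the box.

Emit:
carry_out --steps '[[[0.2, -0.45, 0, 0, 0, 0], [0.6, -1.36, 0, 0, 0, 0], [1.25, -2.73, 0, 0, 0, 0], [1.25, -2.73, 3, 0, 0, 0], [1.25, -2.73, 8, 0, 0, 0], [1.25, -2.73, 12, 0, 0, 0], [1.25, -2.73, 12, 0, 0, 0]]]' --fingers 255

```text
time_s: 11.48
tcp_pos: [0.6404, 0.0085, 0.1431]
ee_rot: [[-0.91, 0.009, 0.415], [-0.415, 0.002, -0.91], [-0.009, -1.0, 0.002]]
wrist_force: [0.1, -0.3, -0.1]
gripper_width: 0.011
```

```bash
python3 f.py; python3 look.py c
```

```text
along push (neg=resist) [-0.04 -0.29  0.54  0.35] mean 0.14 z -0.12 eff [-2.000e-02 -4.302e+01  1.727e+01  3.850e+00  5.000e-02  0.000e+00]
t 11.675 tcp [0.6369 0.0084 0.1371] to foot 0.1276
dot px 282.23 195.38
top dot [0.5857 0.1244]
top [248.6 136.1] z0 [0.8071 0.0535] z23 [0.7998 0.0533]
top [221.1 143.6] z0 [0.7758 0.1607] z23 [0.769  0.1586]
top [224.1 158.6] z0 [0.7156 0.1476] z23 [0.7098 0.1458]
top [230.6 167.9] z0 [0.679  0.1217] z23 [0.6739 0.1203]
top [255.4 160.9] z0 [0.7075 0.0265] z23 [0.7019 0.0266]
top [247.9 147.9] z0 [0.7593 0.056 ] z23 [0.7528 0.0557]
scene dot [0.5842 0.1251]
scene [275.1 205.1] z0 [0.5539 0.1094] z23 [0.5819 0.1049]
scene [256.1 208.9] z0 [0.568  0.0431] z23 [0.5957 0.0403]
scene [255.4 214.4] z0 [0.5962 0.0379] z23 [0.6231 0.0352]
scene [263.1 223.1] z0 [0.6418 0.0587] z23 [0.6676 0.0554]
scene [281.4 214.9] z0 [0.6064 0.1233] z23 [0.6331 0.1184]
[0.63700332 0.00860154 0.13699917] [-1.01442544 -0.29973427  0.48964086] 11.775
```

View pics/cs.png

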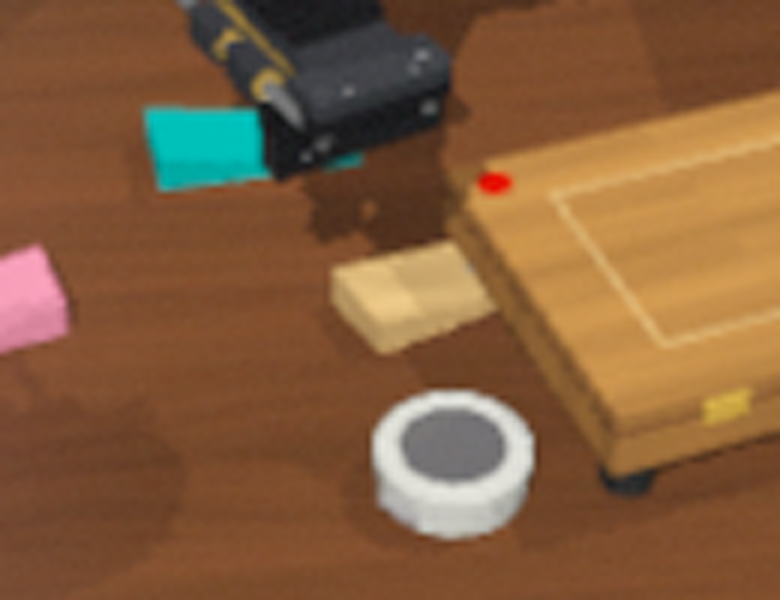

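View pics/ct.png

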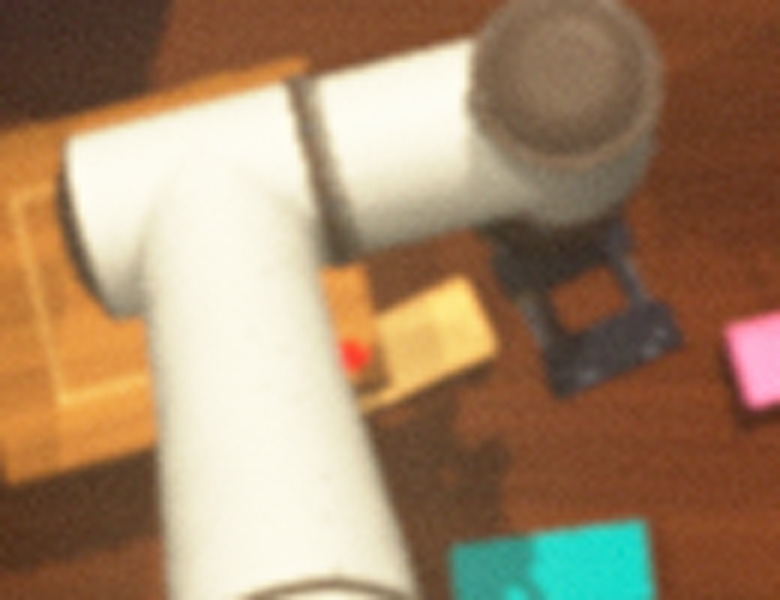

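The wedge is in place under the foot, and the box and bystanders have not moved. Next I'll go above the red dot.

Emit:
carry_out --steps '[[[-1.5, 3.3, 0, 0, 0, 0], [-3.5, 7.7, 0, 0, 0, 0], [-5.0, 11, 0, 0, 0, 0], [-5.25, 11.6, 0, 0, 0, 0], [-5.25, 11.6, -2, 0, 0, 0], [-5.25, 11.6, -4, 0, 0, 0], [-5.25, 11.6, -5, 0, 0, 0], [-5.25, 11.6, -5, 0, 0, 0], [-5.25, 11.6, -5, 0, 0, 0]]]'

```text
time_s: 12.9
tcp_pos: [0.5859, 0.1249, 0.0892]
ee_rot: [[-0.91, 0.001, 0.415], [-0.415, 0.0, -0.91], [-0.001, -1.0, 0.0]]
wrist_force: [0.2, 0.3, 0.1]
gripper_width: 0.006
```

```bash
python3 f.py; python3 look.py d|tail -1
```

```text
along push (neg=resist) [-0.09  0.58 -0.61  0.29] mean 0.04 z -0.12 eff [-3.000e-02 -4.001e+01  1.512e+01  3.400e+00  4.000e-02  0.000e+00]
t 13.1 tcp [0.5856 0.1251 0.0892] to foot 0.0002
dot px 282.41 195.67
[0.58539067 0.12506353 0.08903433] [-0.38122737 -0.30166671  0.18683142] 13.2
```

View pics/ds.png

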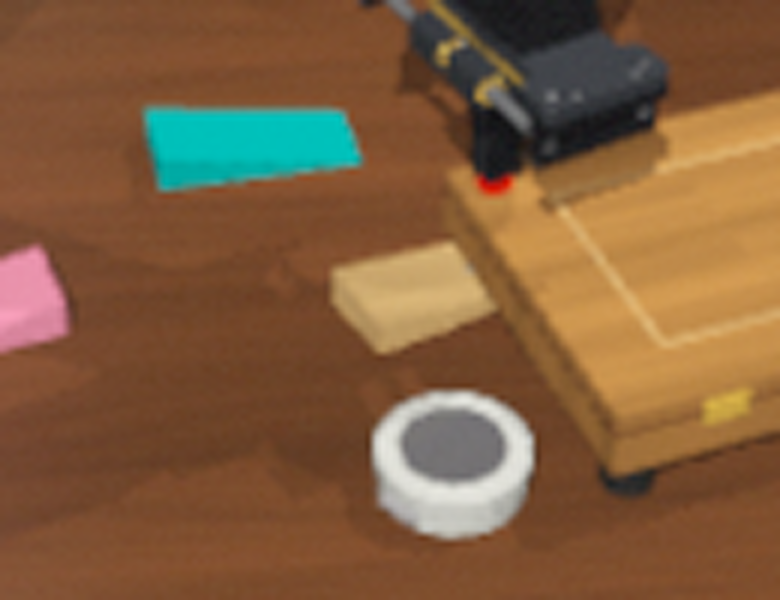

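The tips are 9 mm above the dot and centred on it. I'll lower in small steps.

Emit:
carry_out --steps '[[[0, 0, -0.3, 0, 0, 0], [0, 0, -0.6, 0, 0, 0], [0, 0, -0.8, 0, 0, 0], [0, 0, -0.9, 0, 0, 0], [0, 0, -0.9, 0, 0, 0]]]'

```text
time_s: 13.82
tcp_pos: [0.585, 0.1249, 0.0804]
ee_rot: [[-0.91, -0.0, 0.415], [-0.415, -0.0, -0.91], [0.0, -1.0, 0.0]]
wrist_force: [-2.3, -0.5, 5.3]
gripper_width: 0.003
```

```bash
python3 f.py
```

```text
along push (neg=resist) [1.9  1.09 1.44 1.08] mean 1.38 z 5.53 eff [ -0.27 -37.41  14.47   3.19   0.7    0.  ]
t 14.025 tcp [0.585  0.1249 0.0804] to foot 0.0001
dot px 283.36 196.58
```

Emit:
carry_out --steps '[[[0, 0, -0.03, 0, 0, 0], [0.02, 0, -0.05, 0, 0, 0], [0.02, 0, -0.05, 0, 0, 0]]]'

```text
time_s: 14.4
tcp_pos: [0.585, 0.1249, 0.0804]
ee_rot: [[-0.91, -0.001, 0.415], [-0.415, -0.001, -0.91], [0.001, -1.0, 0.0]]
wrist_force: [-3.4, -0.3, 7.8]
gripper_width: 0.004
```

```bash
python3 f.py; python3 look.py e
```

```text
along push (neg=resist) [2.23 1.75 1.14 1.62] mean 1.68 z 8.02 eff [ -0.51 -36.13  14.38   3.18   1.04   0.  ]
t 14.6 tcp [0.585  0.1249 0.0803] to foot 0.0001
dot px 283.49 196.53
top [244.6 143.1] z0 [0.7785 0.0689] z23 [0.7716 0.0684]
top [246.6 150.6] z0 [0.7482 0.0607] z23 [0.7419 0.0604]
top [244.4 154.9] z0 [0.7311 0.0693] z23 [0.7251 0.0688]
top [234.4 153.6] z0 [0.7358 0.1082] z23 [0.7297 0.107 ]
top [238.4 159.9] z0 [0.711  0.0923] z23 [0.7053 0.0914]
top [247.4 157.4] z0 [0.7212 0.0575] z23 [0.7153 0.0572]
top [244.6 155.6] z0 [0.7281 0.0683] z23 [0.7221 0.0678]
top [248.9 149.1] z0 [0.7543 0.052 ] z23 [0.7479 0.0518]
top [246.6 175.9] z0 [0.6481 0.0597] z23 [0.6434 0.0593]
top [236.6 180.4] z0 [0.6302 0.0978] z23 [0.6258 0.0968]
top [239.9 192.9] z0 [0.5818 0.0847] z23 [0.5783 0.0839]
top [251.9 188.1] z0 [0.6005 0.0391] z23 [0.5967 0.0391]
scene [275.1 205.1] z0 [0.5539 0.1094] z23 [0.5819 0.1049]
scene [256.1 209.1] z0 [0.5693 0.043 ] z23 [0.597  0.0402]
scene [255.4 214.6] z0 [0.5975 0.0378] z23 [0.6244 0.0351]
scene [262.9 223.1] z0 [0.6418 0.0578] z23 [0.6675 0.0546]
scene [278.9 217.6] z0 [0.6195 0.1131] z23 [0.6458 0.1085]
scene [281.4 214.6] z0 [0.6052 0.1235] z23 [0.6319 0.1186]
[0.58500179 0.12486933 0.08034568] [-3.74531687  0.06906318  6.79066967] 14.7
```

View pics/es.png

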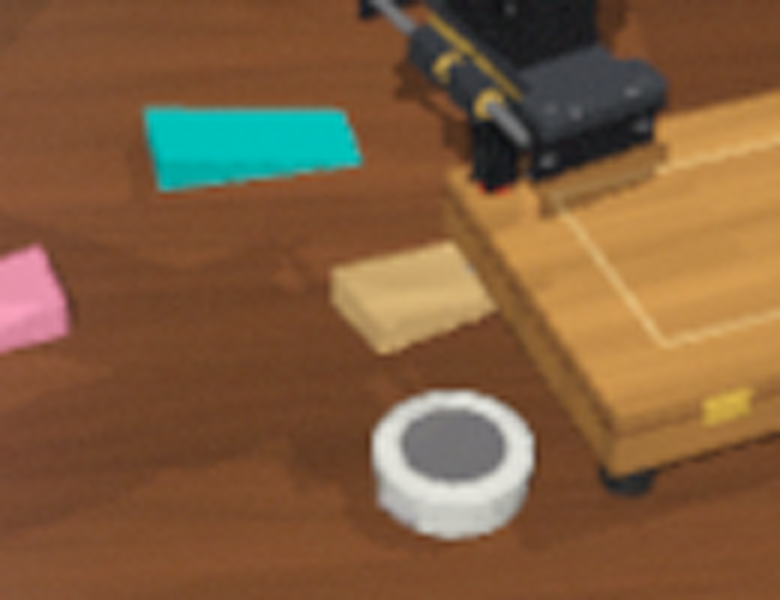

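View pics/last.png

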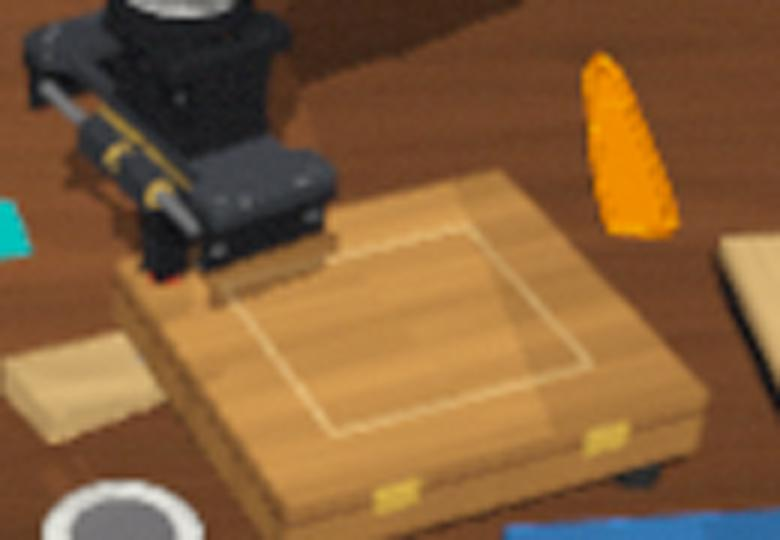

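The press is holding at 8 N with no sink (TCP z 80.4 to 80.3 mm), and the wedge and box have not moved. I'll take out the sideways load before handing in.

Emit:
carry_out --steps '[[[-0.03, 0, 0, 0, 0, 0], [-0.06, 0, 0, 0, 0, 0], [-0.06, 0, 0, 0, 0, 0]]]'

```text
time_s: 15.08
tcp_pos: [0.585, 0.1249, 0.0804]
ee_rot: [[-0.91, 0.001, 0.416], [-0.416, -0.0, -0.91], [-0.001, -1.0, 0.001]]
wrist_force: [-2.0, -0.1, 7.3]
gripper_width: 0.008
```

```bash
python3 f.py; python3 look.py g|grep scene; python3 -c "
from h import *
print(sense()['wrist_force'])"
```

```text
along push (neg=resist) [ 0.8   1.11  1.42 -0.03] mean 0.83 z 6.86 eff [ -0.04 -36.6   14.09   2.95   0.73   0.  ]
t 15.275 tcp [0.585  0.1249 0.0804] to foot 0.0001
dot px 282.62 196.51
scene [275.1 205.1] z0 [0.5539 0.1094] z23 [0.5819 0.1049]
scene [256.1 209.1] z0 [0.5693 0.043 ] z23 [0.597  0.0402]
scene [255.4 214.6] z0 [0.5975 0.0378] z23 [0.6244 0.0351]
scene [262.6 222.9] z0 [0.6405 0.0572] z23 [0.6663 0.054 ]
scene [281.4 214.9] z0 [0.6064 0.1233] z23 [0.6331 0.1184]
[-3.07963649 -0.37050278  7.35679113]
```

The press is steady at about 7 N with the box and wedge still, so I'm handing in.

```bash
python3 -c "
from h import *
print(ticket.finish_job()); s=sense(); print(s['tcp_pos'],s['wrist_force'],s['time_s'])"
```

```text
the job is handed in; nothing more can be done
None
the job is handed in; nothing more can be done
```

I pushed the pale wedge thin end first under the short foot and stopped at about 3 N of resistance. I then backed off and pressed on the red dot with closed fingers. I handed in at about 15 s of the 51 s allowed, still pressing with about 7 N down.

- **Level:** going by the fingertip height, the dot is at about 66.4 mm against the nominal 66 mm. It moved no more than 0.1 mm as the press rose from 5.5 to 8 N. After the push the dot's picture position had shifted about 0.15 px, so the corner may be lifted by about 0.3 mm.
- **Position:** the wedge's position was the same within about a pixel before and during the press. I saw no movement of the box or of the things around it in the pictures.
- **Did not fully clear:** about 2–3 N of sideways load stayed at the fingertips after I tried to remove it, but nothing slid.
- **Measurements that disagreed:** my first wedge yaw readings were about 109–113°, and line fits later gave 114°, which I used for the push. The dot's picture position was not usable during the press, because the fingers partly covered it.

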